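# Ready the plate reader for its reference check

## Task

Get the plate reader ready for its reference check. First turn the pale metal filter wheel on top of it by its rim until the engraved line faces the fixed pointer; then press down the free end of the white plastic reference bar that lies flush in its black storage block so that it tips up and stays up, lift it out, lay it flat in the nest of the reader's open tray, and push the tray fully home. Leave the wheel on its mark, and do not knock over or shove away the jar, tube rack and pipette close by.

Things in the scene. Friction and masses are not known exactly. Their poses are not given: they have to be found in the camera images.
- reader: plate reader, fixed: white hollow housing 190 (x) x 200 (y) x 70 mm high; origin: centre of its underside, on the table. The wheel turns on its deck about the vertical through the origin; the tray slides out of its -y side and closes towards its +y; the pointer stands on its +x side.
- dial_center (a point): centre of the pale metal filter wheel, on its vertical axis, level with the rim's top (104 mm above the table). A shallow dish: upstanding rim of outer radius 72, inner 60 mm (pinch its 12 mm thickness from above), inside floor 24 mm and hub (radius 16 mm) 12 mm below the rim's top, rim top 34 mm above the deck. Turns either way, friction 0.1 N m, stays where left.
- mark (a point): the engraved line on the wheel: one dark radial groove 6 mm wide across the rim's top and down its outer side; this point is in the middle of the rim's top, 66 mm from the axis, and turns with the wheel.
- pointer_spot (a point): fixed point on the circle of the rim's middle (66 mm from the axis, rim-top height) right in front of the black pointer, where the engraved line must come to lie. The pointer is a wedge on a post (12 x 20 mm, top level with the rim) on the deck at the reader's +x side, its tip 2.5 mm off the rim.
- nest (a point): centre of the floor of the nest in the grey tray (25 mm above the table), axes as the reader's. The nest is a recess 66 (x) x 120 mm (y) inside, with lips 5 mm high and 6 mm thick; the bar lies in it long side along y, either way round. The tray moves along y.
- tray_front (a point): middle of the outer (-y) face of the tray's white front panel, 52 mm above the table. The panel is 110 mm wide, 12 mm thick, its top 66 mm above the table; it is 78 mm from the nest's centre. Push it towards the reader's +y.
- tray (a joint): travel of the tray (m): 0 fully out, 0.15 fully home against its stop (panel against the housing). Sliding friction about 1.5 N; it stays where it is left.
- pocket: black storage block, fixed, 90 (x) x 150 (y) x 52 mm; origin: centre of its underside. Pocket 60 x 120 mm, open on top, bar flush in it. Its floor carries the bar on the -y side up to a ridge 2 mm past the middle, and is 22 mm deeper on +y: pressed 12 to 20 mm down 40 mm from the middle at +y, the bar rocks over and stays tipped 25 degrees by itself, -y end 24 mm proud.
- pocket_mouth (a point): centre of the pocket's mouth, on the block's top face (52 mm above the table), axes as the block's.
- bar_center (a point): centre of the white plastic reference bar, 56 (x) x 110 (y) x 20 mm (z), about 0.16 kg, plain and symmetrical. At the start it lies flush in the pocket with 2 mm of play at each side and 5 mm at each end, its axes as the block's. When tipped it is gripped across its 56 mm width near its raised -y end.
- jar: bystander: glass jar with a lid, 72 mm wide, 110 mm high; origin under it
- rack: bystander: white tube rack 70 x 150 x 50 mm; origin under it
- pipette: bystander: a grey pipette lying on the table, 240 mm long along its y; origin on the table near its middle
- dial (a joint): turn of the filter wheel (rad): 0 with the engraved line at the pointer, growing anticlockwise seen from above; at the start 0.7 to 1.9.
- bar: the same bar; origin at the centre of its underside
Things that resemble listed ones, but are neither listed nor needed, are in the scene too. Of the things like the bar, leave any that is pink, red or yellow; of the rest the smaller one is meant.

How it is judged:
On the way, in this order (a step that is already met when the one before it is completed fails the run):
1. the engraved line faces the pointer, the wheel at rest (horizontal distance between mark and pointer_spot below 0.0056 m and velocity of joint dial between -0.1 and 0.1 rad/s), for 0.2 s.
2. the bar stands tipped up in its pocket (angle between bar_center's own z axis and vertical above 0.3 rad and horizontal distance between bar_center and pocket_mouth below 0.02 m and z of bar_center in the frame of pocket_mouth below 0.01 m), for 0.2 s.
3. the bar lies flat in the nest of the open tray (x of bar_center in the frame of nest between -0.008 and 0.008 m and y of bar_center in the frame of nest between -0.008 and 0.008 m and z of bar_center in the frame of nest between 0.007 and 0.013 m and angle between bar_center's own z axis and vertical below 0.07 rad and angle between the y axis of bar_center and the y axis of nest, either way round below 0.15 rad and value of joint tray below 0.08 m), for 0.2 s.
At the end, for the whole second after the job is handed in: The engraved line is within 5.6 mm of the pointer's spot on the rim (about 5 degrees), the bar lies flat in the nest (within 8 mm of its centre, level within 4 degrees, long side along the nest within 9 degrees), at rest, and the tray is home to within 5 mm (horizontal distance between mark and pointer_spot below 0.0056 m and x of bar_center in the frame of nest between -0.008 and 0.008 m and y of bar_center in the frame of nest between -0.008 and 0.008 m and z of bar_center in the frame of nest between 0.007 and 0.013 m and angle between bar_center's own z axis and vertical below 0.07 rad and angle between the y axis of bar_center and the y axis of nest, either way round below 0.15 rad and value of joint tray above 0.145 m and linear speed of bar below 0.01 m/s); the robot touches nothing.
It fails at once if the jar or tube rack is knocked over (angle between any of jar, rack's own z axis and vertical above 0.6 rad).
It fails at once if the jar, tube rack or pipette is shoved more than 60 mm (distance of any of jar, rack, pipette from where it was at the start of the episode above 0.06 m).
It also fails if it takes over 72 s, if anything falls off the work surface, if the arm or the gripper's body presses on something with over 40 N, if the wrist force passes 120 N, or if a joint passes its speed limit or range.

## Robot

A 7-joint arm with a two-finger parallel gripper is mounted at the origin on the work surface. World frame = base frame: x ahead of the robot, y to its left, z up, the work surface at z = 0. Lengths are in m, angles in rad, forces in N, time in s.
With the tool pointing down it reaches from about 0.425 to 0.875 m from the base axis. Payload 4.7 kg.
Tool frame: the origin (TCP) lies between the finger pads; the fingertips stand 25 mm ahead of it and the grasp point (between the pads) lies 6 mm ahead of it (manip.nose_length is the distance from the TCP to the fingertips, in m); z points along the fingers, y is the line along which they close (so a half turn about z gives the same grasp; the last joint's range is limited). The gripper opens to 87 mm and grips with 3 to 60 N. Pads are 19 mm wide; open, the fingers measure 117 mm over their backs; the gripper's body (75 mm by 190 mm) begins 51 mm behind the grasp point.
Start: joints at [1.173, 0.321, -0.07, 1.45, 0.023, 1.371, -0.057], TCP at [0.26, -0.596, 0.248] pointing down, gripper open.
Joint ranges: [-2.86, 2.86], [-0.3, 2.09], [-1.38, 1.24], [0.06, 2.45], [-1.56, 4.7], [0.09, 2.05], [-2.69, 2.69]. Speed limits (rad/s): [2.57, 2.57, 3.14, 3.14, 3.14, 3.14, 3.14].

## Interface

Orientations are given as a unit quaternion [w, x, y, z].
In Python, from workcell import monitor, vision, job, manip gives the robot as it stands. The module is installed in compiled form; this text tells all that it offers.
- The arm moves only by the tool jog_arm, never from a script. Its argument "steps" is a list of rows, each a list of 7 numbers: the shift along the tool's x, y, z in cm, then the turn, a rotation vector about the tool's x, y, z in rad, then the opening, from -1 (shut) to 1 (fully open). A call has 1 to 12 rows; each row shifts and turns the commanded pose from where the row before left it, along the tool's axes as they then stand; what a row does not reach is not made up. A row lasts 1/10 s, in which the tool goes at most 50 mm and 8.59 degrees, less where a joint would pass 70% of its speed; a pose out of reach is approached as far as the arm can. A call with a gripper value outside its range is refused whole. The fingers move at their own pace and stop on an object; "newtons" is the grip in N (left out, the last holds). Time passes only in rows, so rows that do not move let the fingers close. It gives the time, the measured TCP pose, the force, the opening and the grip force at its end, in the units of the state.
- monitor.sense(): the state, without advancing time (a new reading comes with each control period).
- vision.read_camera(name): name is "side" or "top" or "wrist"; returns the picture (384x512x3 uint8, red, green, blue); there is no depth.
- vision.camera_info(name): a dict with "intrinsics" (3x3 intrinsics, pixels), "camera_from_world" (4x4, takes a point from world to camera coordinates); the wrist camera has in their place "hand_eye" (4x4, takes a point from camera to tool coordinates, whose origin is the TCP and whose axes are the flange's). Camera axes: x right, y down, z forward; pixel columns grow to the right and rows downward; lengths in m; the calibration is good to about 2 mm. A picture is of the moment at which its call begins: read the wrist's pose just before it. camera_info takes no time and is no camera call.
- job.hand_in(): hands the job in; it is judged then, once.
The state is a dict: "t": time; "qpos": joint angles; "joint_velocities": joint speeds; "joint_torque": joint torques, N m; "eef_pos": TCP position; "ee_rot": TCP orientation; "ft_force": force on the tool from outside, world axes, zero at the start; "torque": the same for the moment, N m; "gripper_width": opening from 0.0 (shut) to 1.0 (fully open); "grasp_force": force on a finger pad.
Only numpy, scipy, OpenCV 4.12 (cv2) and the standard library are available. Lean on these libraries where they do the work, as an engineer would, in place of code of your own. Each camera call takes 0.05 s, during which the arm holds its last target. There are 200 camera calls.

## Working session

There is one attempt and no reset: what is moved stays moved. The work goes in short steps, Python scripts to look and compute and a tool call to move; the robot and the scene stay as the last step left them, time stands still between calls to the robot, and variables do not carry over. Pictures are saved under pics/ and viewed, at most 10 in all, crops included, and the job is handed in when it is done.

Besides the shell and the picture viewer there is one more tool, called after "Emit:" as name([rows], argument=value, ...), one row to a line, values as JSON. jog_arm: Moves the arm, as the interface text tells. Its arguments: {"type":"object","properties":{"steps":{"type":"array","items":{"type":"array","items":{"type":"number"}}},"newtons":{"type":"number"}},"required":["steps"]}

```bash
mkdir -p pics
python3 - <<'E'
from workcell import monitor, vision
import cv2, numpy as np
for n in ("side","top"):
    i=vision.read_camera(n); cv2.imwrite(f"pics/{n}0.png",i[:,:,::-1]); c=vision.camera_info(n); print(n,np.round(c["intrinsics"],1).tolist(),np.round(c["camera_from_world"],3).tolist())
print(np.round(vision.camera_info("wrist")["hand_eye"],3).tolist())
s=monitor.sense(); print(s["t"],s["eef_pos"],s["ee_rot"])
E
```

```text
side [[487.0, 0.0, 252.5], [0.0, 487.0, 182.2], [0.0, 0.0, 1.0]] [[-0.971, -0.24, -0.006, 0.475], [-0.159, 0.66, -0.734, 0.264], [0.18, -0.712, -0.679, 1.139], [0.0, 0.0, 0.0, 1.0]]
top [[352.4, 0.0, 252.0], [0.0, 352.4, 193.3], [0.0, 0.0, 1.0]] [[-0.017, -1.0, 0.018, -0.181], [-0.985, 0.014, -0.173, 0.539], [0.173, -0.021, -0.985, 1.144], [0.0, 0.0, 0.0, 1.0]]
[[0.0, -0.968, -0.251, 0.07], [1.0, 0.0, 0.0, -0.0], [0.0, -0.251, 0.968, -0.137], [0.0, 0.0, 0.0, 1.0]]
0.1 [ 0.25996051 -0.5952509   0.24656116] [-8.43195604e-04  9.78874596e-01  2.04459697e-01 -2.14776723e-04]
```

View pics/top0.png

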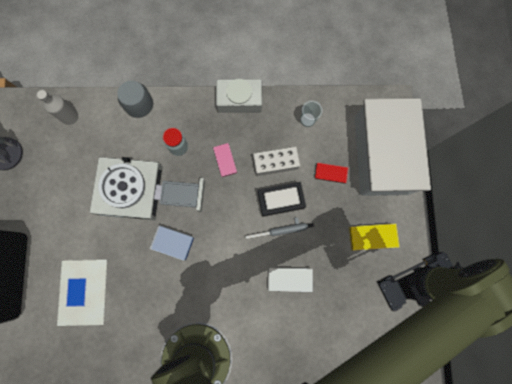

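View pics/side0.png

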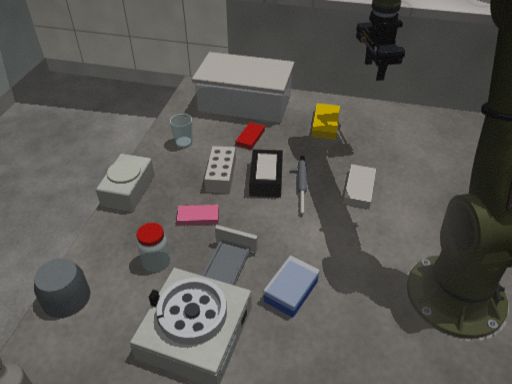

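The top view shows the reader at about (125,187), its pointer at (127,160) and its tray to the right at (180,194). The black block with the white bar is at (282,198), and the decoys are the white bar at (290,280), the blue one at (172,242), and the pink, red and yellow ones. In the side view the wheel is at (192,310) and the block at (266,170). Next I'll enlarge the details.

```bash
cat > h.py <<'E'
import numpy as np, cv2
from workcell import vision, monitor
from scipy.spatial.transform import Rotation as R
def cam(n, pose=None):
    c=vision.camera_info(n); K=np.array(c["intrinsics"])
    if n=="wrist":
        p,q=pose; T=np.eye(4); T[:3,:3]=R.from_quat(np.roll(q,-1)).as_matrix(); T[:3,3]=p
        return K,T@np.array(c["hand_eye"])
    return K,np.linalg.inv(np.array(c["camera_from_world"]))
def ray(n,uv,z,pose=None):
    K,W=cam(n,pose); d=W[:3,:3]@np.linalg.inv(K)@np.array([*uv,1.]); o=W[:3,3]
    return o+d*(z-o[2])/d[2]
def grab(n):
    s=monitor.sense(); return vision.read_camera(n), (np.array(s["eef_pos"]),np.array(s["ee_rot"]))
E
python3 - <<'E'
from h import *
t=cv2.imread("pics/top0.png"); s=cv2.imread("pics/side0.png")
a=cv2.resize(t[150:225,85:210],(800,480)[:2],interpolation=cv2.INTER_CUBIC)[:, :]
b=cv2.resize(s[260:350,130:250],(400,300),interpolation=cv2.INTER_CUBIC)
c=cv2.resize(t[175:220,250:310],(400,300),interpolation=cv2.INTER_CUBIC)
a=cv2.resize(t[150:225,85:210],(500,300),interpolation=cv2.INTER_CUBIC)
d=np.zeros((600,800,3),np.uint8); d[:300,:500]=a; d[300:,:400]=b; d[300:,400:]=c
cv2.imwrite("pics/z0.png",d)
for n,uv,z in [("top",(123,186),.104),("side",(192,310),.104),("top",(282,198),.052),("side",(267,167),.052),("top",(182,194),.03),("top",(203,194),.066),("top",(277,159),.05),("top",(173,137),.11)]: print(n,uv,ray(n,uv,z).round(3))
E
```

```text
top (123, 186) [0.556 0.226 0.104]
side (192, 310) [0.556 0.245 0.104]
top (282, 198) [ 0.518 -0.29   0.052]
side (267, 167) [ 0.516 -0.284  0.052]
top (182, 194) [0.54 0.05 0.03]
top (203, 194) [ 0.533 -0.026  0.066]
top (277, 159) [ 0.655 -0.278  0.05 ]
top (173, 137) [0.717 0.068 0.11 ]
```

View pics/z0.png

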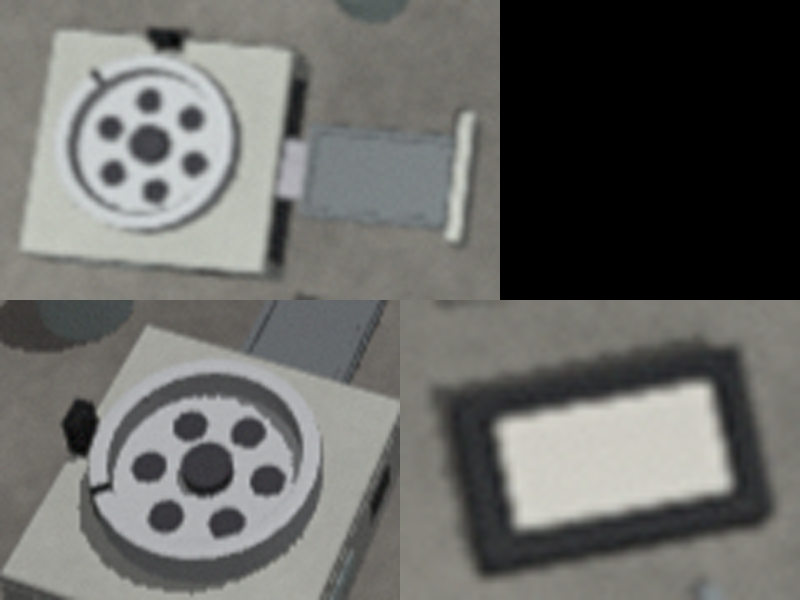

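```bash
cat >> h.py <<'E'
def cur():
    s=monitor.sense(); return np.array(s["eef_pos"]),R.from_quat(np.roll(s["ee_rot"],-1))
def down(th): # tool z down, tool y at world angle th
    y=np.array([np.cos(th),np.sin(th),0]); z=np.array([0,0,-1.]); return R.from_matrix(np.column_stack([np.cross(y,z),y,z]))
def plan(p1,R1,n,g,p0=None,R0=None):
    if p0 is None: p0,R0=cur()
    rv=(R0.inv()*R1).as_rotvec(); d=(np.array(p1)-p0)/n; rows=[]
    for k in range(n):
        Rk=R0*R.from_rotvec(rv*k/n); rows.append([*(Rk.inv().apply(d)*100).round(2).tolist(),*(rv/n).round(4).tolist(),g])
    print(rows); return rows
E
python3 - <<'E'
from h import *
c=ray("top",(122,185.8),.104); m=ray("top",(109.2,169),.104); p=ray("top",(126.5,160),.104)
c2=ray("side",(192,308),.104); m2=ray("side",(160,316.7),.104); p2=ray("side",(154.6,299),.104)
for c,m,p in((c,m,p),(c2,m2,p2)):
    a=[np.arctan2(*(v-c)[1::-1]) for v in (m,p)]; print(c,m,p,a,a[0]-a[1])
plan([.50,-.27,.25],down(0.1),10,1)
E
```

```text
[0.55684159 0.2292836  0.104     ] [0.61290497 0.27305226 0.104     ] [0.64236281 0.21869588 0.104     ] [np.float64(0.662861118944767), np.float64(-0.12317559109228272)] 0.7860367100370497
[0.55712956 0.24017165 0.104     ] [0.61330721 0.27461493 0.104     ] [0.63991408 0.23808823 0.104     ] [np.float64(0.5500060305769395), np.float64(-0.02516150276238635)] 0.5751675333393259
[[3.5, -2.02, -0.03, -0.0002, -0.0001, -0.1259, 1], [3.73, -1.56, -0.03, -0.0002, -0.0001, -0.1259, 1], [3.89, -1.08, -0.03, -0.0002, -0.0001, -0.1259, 1], [4.0, -0.59, -0.03, -0.0002, -0.0001, -0.1259, 1], [4.04, -0.08, -0.03, -0.0002, -0.0001, -0.1259, 1], [4.02, 0.43, -0.03, -0.0002, -0.0001, -0.1259, 1], [3.93, 0.93, -0.03, -0.0002, -0.0001, -0.1259, 1], [3.79, 1.42, -0.03, -0.0002, -0.0001, -0.1259, 1], [3.58, 1.88, -0.03, -0.0002, -0.0001, -0.1259, 1], [3.31, 2.32, -0.03, -0.0002, -0.0001, -0.1259, 1]]
```

Emit:
jog_arm([
  [3.5,-2.0,0,0,0,-0.126,1],
  [3.75,-1.55,0,0,0,-0.126,1],
  [3.9,-1.1,0,0,0,-0.126,1],
  [4.0,-0.6,0,0,0,-0.126,1],
  [4.05,-0.1,0,0,0,-0.126,1],
  [4.0,0.45,0,0,0,-0.126,1],
  [3.95,0.95,0,0,0,-0.126,1],
  [3.8,1.4,0,0,0,-0.126,1],
  [3.6,1.9,0,0,0,-0.126,1],
  [3.3,2.3,0,0,0,-0.126,1],
  [0,0,0,0,0,0,0],
  [0,0,0,0,0,0,0],
])

```text
t: 1.3
eef_pos: [0.5007, -0.2689, 0.2471]
ee_rot: [-0.0, 0.67, 0.743, -0.0]
ft_force: [0.5, 0.0, -0.2]
gripper_width: 0.896
grasp_force: 0.0
```

Run:
```python
from h import *
i,p=grab("wrist"); cv2.imwrite("pics/w1.png",i[:,:,::-1]); np.save("w1.npy",np.r_[p[0],p[1]]); print(p, monitor.sense()["qpos"])
plan([.49,.10,.25],down(0.1),9,0)
```

```text
(array([ 0.50068353, -0.26891126,  0.247117  ]), array([-3.63987374e-04,  6.69716425e-01,  7.42616810e-01, -2.25631685e-04])) [ 0.84562815  0.17534978 -0.44569864  1.64599832  0.07816883  1.33862985
  0.48812805]
[[4.11, 0.3, -0.03, -0.0001, 0.0, 0.0, 0], [4.11, 0.3, -0.03, -0.0001, 0.0, 0.0, 0], [4.11, 0.3, -0.03, -0.0001, 0.0, 0.0, 0], [4.11, 0.3, -0.03, -0.0001, 0.0, 0.0, 0], [4.11, 0.3, -0.03, -0.0001, 0.0, 0.0, 0], [4.11, 0.3, -0.03, -0.0001, 0.0, 0.0, 0], [4.11, 0.3, -0.03, -0.0001, 0.0, 0.0, 0], [4.11, 0.3, -0.03, -0.0001, 0.0, 0.0, 0], [4.11, 0.3, -0.03, -0.0001, 0.0, 0.0, 0]]
```

View pics/w1.png

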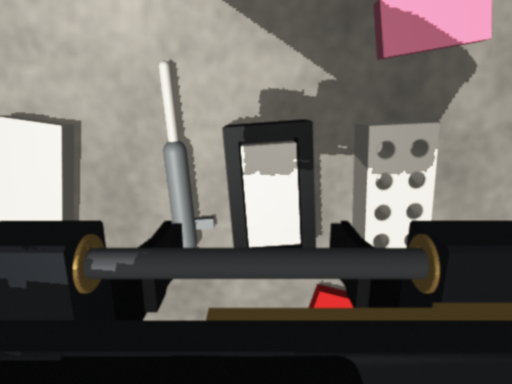

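The wrist view shows the block's top, with corners at about (226,128) and (311,121). The bar runs from about (240,142) to (302,246), with the pipette at (180,180) and the rack at (400,190). Image up is world +y. On to the dial.

Emit:
jog_arm([
  [4.4,0.1,0,0,0,0,-0.2],
  [4.4,0.1,0,0,0,0,-0.2],
  [4.4,0.1,0,0,0,0,-0.2],
  [4.4,0.1,0,0,0,0,-0.2],
  [4.4,0.1,0,0,0,0,-0.2],
  [4.4,0.1,0,0,0,0,-0.2],
  [4.4,0.1,0,0,0,0,-0.2],
  [4.4,0.1,0,0,0,0,-0.2],
  [4.4,0.1,0,0,0,0,-0.2],
  [4.0,0.1,0,0,0,0,-0.2],
  [0,0,0,0,0,0,-0.2],
])

```text
t: 2.45
eef_pos: [0.4652, 0.1697, 0.2479]
ee_rot: [-0.001, 0.668, 0.744, 0.001]
ft_force: [-0.1, 0.5, -1.0]
gripper_width: 0.402
grasp_force: 0.0
```

Run:
```python
from h import *
i,p=grab("wrist"); cv2.imwrite("pics/w2.png",i[:,:,::-1]); np.save("w2.npy",np.r_[p[0],p[1]]); print(p, monitor.sense()["qpos"])
```

```text
(array([0.46523259, 0.16965007, 0.24794611]), array([-7.06814294e-04,  6.68191855e-01,  7.43987865e-01,  1.09657697e-03])) [ 0.44984038  0.02623657 -0.84886029  1.80084835  0.02015794  1.32325705
 -0.30009703]
```

View pics/w2.png

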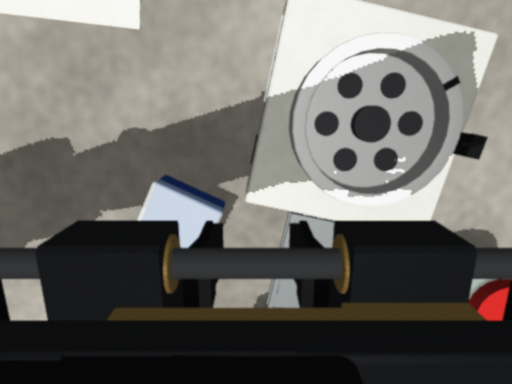

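The hub is at about (371,124), the groove at (452,83) and the pointer at (470,146). The lower deck edge runs from (246,200) to (432,220). I'll measure with blobs.

Run:
```python
from h import *
i=cv2.imread("pics/w2.png"); g=cv2.cvtColor(i,6); v=np.load("w2.npy"); P=(v[:3],v[3:])
m=(g<60).astype(np.uint8); n,l,st,ce=cv2.connectedComponentsWithStats(m)
for k in range(1,n):
    if st[k,4]>25 and ce[k][1]<215 and ce[k][0]>270: print(st[k].tolist(),ce[k].round(1), ray("wrist",ce[k],.104,P).round(4),ray("wrist",ce[k],.092,P).round(4),ray("wrist",ce[k],.08,P).round(4))
q=[ray("wrist",u,.07,P) for u in((246,200),(432,220),(497,36))]; print(np.round(q,4))
for a,b in((0,1),(1,2)): d=q[b]-q[a]; print(np.linalg.norm(d),np.degrees(np.arctan2(d[1],d[0])))
w=cv2.imread("pics/w1.png"); v=np.load("w1.npy"); P1=(v[:3],v[3:])
for u in((226,128),(311,121)): print(ray("wrist",u,.052,P1))
for u in((240,143),(298,140),(302,245),(248,247)): print("bar",ray("wrist",u,.052,P1))
```

```text
[339, 74, 22, 23, 412] [349.6  85.1] [0.5337 0.2637 0.104 ] [0.5368 0.2648 0.092 ] [0.54   0.2659 0.08  ]
[381, 74, 24, 23, 430] [392.6  85. ] [0.5686 0.2676 0.104 ] [0.5733 0.2689 0.092 ] [0.578  0.2701 0.08  ]
[443, 77, 16, 13, 101] [450.6  83.4] [0.6154 0.274  0.104 ] [0.622  0.2755 0.092 ] [0.6287 0.277  0.08  ]
[351, 107, 39, 34, 1056] [370.3 123.2] [0.5564 0.2355 0.104 ] [0.5605 0.2354 0.092 ] [0.5647 0.2353 0.08  ]
[316, 113, 21, 22, 372] [326.1 123.2] [0.5195 0.2316 0.104 ] [0.5221 0.2313 0.092 ] [0.5247 0.231  0.08  ]
[399, 112, 23, 23, 399] [409.8 123. ] [0.5894 0.2393 0.104 ] [0.5949 0.2393 0.092 ] [0.6005 0.2394 0.08  ]
[454, 133, 32, 25, 565] [469.9 145. ] [0.6445 0.2268 0.104 ] [0.6524 0.2263 0.092 ] [0.6603 0.2258 0.08  ]
[335, 149, 21, 21, 350] [344.8 159.1] [0.5404 0.2033 0.104 ] [0.5439 0.2018 0.092 ] [0.5474 0.2004 0.08  ]
[375, 149, 22, 21, 351] [385.2 159. ] [0.5751 0.2072 0.104 ] [0.58   0.2058 0.092 ] [0.585  0.2045 0.08  ]
[[0.4594 0.148  0.07  ]
 [0.6491 0.1472 0.07  ]
 [0.665  0.3217 0.07  ]]
0.1896821825720603 -0.23662757735416493
0.17521999858067866 84.79240818721716
[ 0.46756325 -0.22383897  0.052     ]
[ 0.55068961 -0.20834547  0.052     ]
bar [ 0.4827742  -0.23718413  0.052     ]
bar [ 0.54042072 -0.22817852  0.052     ]
bar [ 0.56016598 -0.3404349   0.052     ]
bar [ 0.50179973 -0.34887094  0.052     ]
```

Run:
```python
from h import *
plan([.4959,.2283,.16],down(.107),4,-.2)
```

```text
[[1.47, 0.9, 2.19, 0.0, -0.0, -0.0008, -0.2], [1.47, 0.9, 2.19, 0.0, -0.0, -0.0008, -0.2], [1.47, 0.91, 2.19, 0.0, -0.0, -0.0008, -0.2], [1.47, 0.91, 2.19, 0.0, -0.0, -0.0008, -0.2]]
```

Emit:
jog_arm([
  [1.47,0.9,2.2,0,0,0,-0.2],
  [1.47,0.9,2.2,0,0,0,-0.2],
  [1.47,0.9,2.2,0,0,0,-0.2],
  [1.47,0.9,2.2,0,0,0,-0.2],
  [0,0,0,0,0,0,-0.2],
  [0,0,1.5,0,0,0,-0.2],
  [0,0,1.5,0,0,0,-0.2],
  [0,0,1.5,0,0,0,-0.2],
  [0,0,0,0,0,0,-0.2],
  [0,0,0,0,0,0,-0.2],
])

```text
t: 3.5
eef_pos: [0.4961, 0.2264, 0.1143]
ee_rot: [-0.0, 0.671, 0.742, -0.0]
ft_force: [-0.2, -0.4, 0.7]
gripper_width: 0.401
grasp_force: 0.0
```

Emit:
jog_arm([
  [0,0,0,0,0,0,-1],
  [0,0,0,0,0,0,-1],
  [0,0,0,0,0,0,-1],
  [0,0,0,0,0,0,-1],
], newtons=20)

```text
t: 3.9
eef_pos: [0.4966, 0.227, 0.1149]
ee_rot: [0.0, 0.67, 0.742, 0.0]
ft_force: [-0.7, -1.0, 1.2]
gripper_width: 0.134
grasp_force: 20.0
```

Emit:
jog_arm([
  [0.6,0.03,0,0,0,0.0904,-1],
  [0.6,0.03,0,0,0,0.0904,-1],
  [0.6,0.03,0,0,0,0.0904,-1],
  [0.6,0.03,0,0,0,0.0904,-1],
  [0.6,0.03,0,0,0,0.0904,-1],
  [0.6,0.03,0,0,0,0.0904,-1],
  [0.6,0.03,0,0,0,0.0904,-1],
  [0.6,0.03,0,0,0,0.0904,-1],
  [0,0,0,0,0,0,-1],
  [0,0,0,0,0,0,-1],
])

```text
t: 4.9
eef_pos: [0.5083, 0.2722, 0.1149]
ee_rot: [0.0, 0.889, 0.458, -0.0]
ft_force: [-3.2, -0.7, 3.8]
gripper_width: 0.139
grasp_force: 20.1
```

Run:
```python
from h import *
i,p=grab("wrist"); cv2.imwrite("pics/w3.png",i[:,:,::-1]); t,_=grab("top")
cv2.imwrite("pics/z3.png",np.hstack([i[:300,:,::-1],cv2.resize(t[150:225,85:157,::-1],(288,300),interpolation=2)]))
np.save("w3.npy",np.r_[p[0],p[1]]); print(p)
```

```text
(array([0.50833055, 0.27216558, 0.11486624]), array([ 9.64264100e-05,  8.89209293e-01,  4.57500522e-01, -3.10489276e-04]))
```

View pics/z3.png

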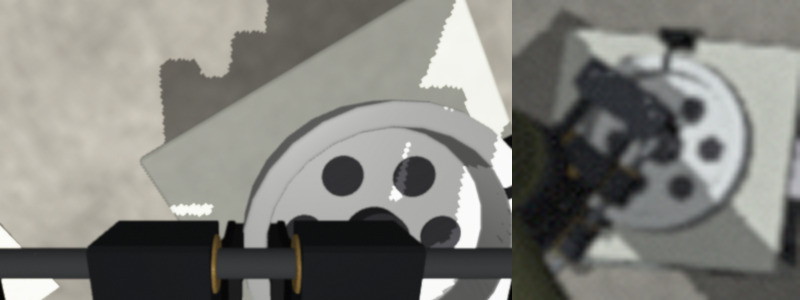

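In the top crop the groove is at about (667,57) and the pointer at (680,40), so it may be a little short. I'll release, rise and look from above.

Emit:
jog_arm([
  [0,0,0,0,0,0,-0.2],
  [0,0,0,0,0,0,-0.2],
  [0,0,0,0,0,0,-0.2],
  [0,0,-3,0,0,0,-0.2],
  [0,0,-5,0,0,0,-0.2],
  [-2,2.5,-4,0,0,-0.12,-0.2],
  [-3,2,-2,0,0,-0.12,-0.2],
  [-3,2,0,0,0,-0.12,-0.2],
  [-3,1.5,0,0,0,-0.12,-0.2],
  [0,0,0,0,0,-0.12,-0.2],
  [0,0,0,0,0,-0.12,-0.2],
  [0,0,0,0,0,0,-0.2],
])

```text
t: 6.2
eef_pos: [0.5343, 0.1378, 0.2534]
ee_rot: [-0.0, 0.672, 0.741, 0.0]
ft_force: [-0.6, 0.0, 0.2]
gripper_width: 0.404
grasp_force: 0.0
```

```bash
cat > dial.py <<'E'
from h import *
i,p=grab("wrist"); cv2.imwrite("pics/w4.png",i[:,:,::-1]); print(p)
g=cv2.cvtColor(i,7); m=(g<60).astype(np.uint8); n,l,st,ce=cv2.connectedComponentsWithStats(m)
for k in range(1,n):
    if st[k,4]>25 and ce[k][1]<240: print(st[k].tolist(),ce[k].round(1), ray("wrist",ce[k],.104,p).round(4),ray("wrist",ce[k],.08,p).round(4))
E
python3 dial.py
```

```text
(array([0.53426989, 0.13777795, 0.2533843 ]), array([-3.32217520e-07,  6.71676965e-01,  7.40844149e-01,  3.48708993e-05]))
[333, 68, 14, 7, 29] [339.4  72.4] [0.5949 0.2404 0.104 ] [0.6004 0.2432 0.08  ]
[284, 80, 30, 15, 217] [299.7  88.4] [0.5639 0.2246 0.104 ] [0.5669 0.2261 0.08  ]
[368, 84, 45, 27, 783] [393.3  96.7] [0.643  0.2258 0.104 ] [0.6525 0.2274 0.08  ]
[248, 95, 18, 8, 78] [256.8  99. ] [0.5292 0.2127 0.104 ] [0.5293 0.2132 0.08  ]
[316, 96, 22, 22, 380] [326.3 106.5] [0.5882 0.2124 0.104 ] [0.5932 0.2129 0.08  ]
[277, 110, 21, 21, 353] [286.5 120. ] [0.5562 0.1981 0.104 ] [0.5585 0.1973 0.08  ]
```

View pics/w4.png

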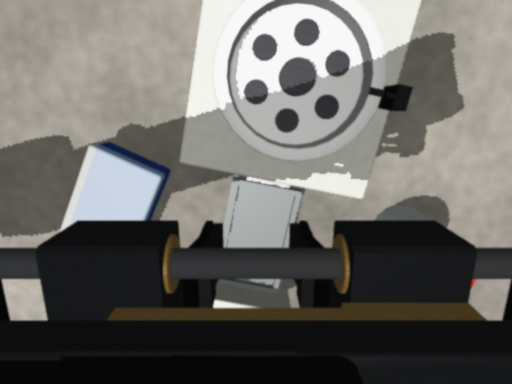

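The groove now runs from (368,91) to (384,95), meeting the pointer at (397,97). The deck's lower edge runs from (180,162) to (365,198), and the tray floor's far edge from (233,178) to (302,190).

Run:
```python
from h import *
p=(np.array([0.53426989,0.13777795,0.2533843]),np.array([0,.671677,.740844,0]))
A=np.array([.5615,.2353]); h=ray("wrist",(297,76),.092,p); print("hub",h)
for u in((368,91),(377,93),(384,95),(390,96),(397,97)):
    for c in (A,h[:2]):
        d=ray("wrist",u,.104,p)[:2]-c; print(u,np.linalg.norm(d).round(4),np.arctan2(d[1],d[0]).round(3))
q=[ray("wrist",u,.07,p) for u in((180,162),(365,198))]; d=q[1]-q[0]; print(q,np.linalg.norm(d),np.arctan2(d[1],d[0]))
i=cv2.imread("pics/w4.png"); cv2.imwrite("pics/z4.png",np.hstack([cv2.resize(i[60:130,330:430],(400,280),interpolation=2),cv2.resize(i[165:235,200:300],(400,280),interpolation=2)]))
```

```text
hub [0.56177603 0.23528894 0.092     ]
(368, 91) 0.0599 -0.119
(368, 91) 0.0596 -0.119
(377, 93) 0.0677 -0.117
(377, 93) 0.0675 -0.118
(384, 95) 0.074 -0.121
(384, 95) 0.0737 -0.122
(390, 96) 0.0791 -0.117
(390, 96) 0.0789 -0.117
(397, 97) 0.0851 -0.111
(397, 97) 0.0848 -0.112
[array([0.45991419, 0.14654915, 0.07      ]), array([0.64796028, 0.12805906, 0.07      ])] 0.18895294316937844 -0.09801237679155318
```

View pics/z4.png

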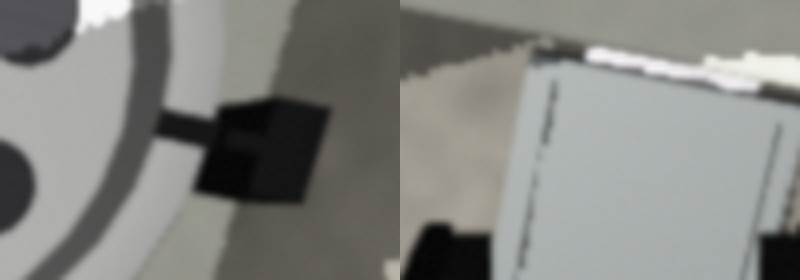

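The wheel is within about 0.02 rad of the pointer (roughly 1 mm), and the reader yaw is about -0.10 rad. Now to the block.

Emit:
jog_arm([
  [-4.6,0.4,0,0,0,-0.014,-1],
  [-4.6,0.4,0,0,0,-0.014,-1],
  [-4.6,0.4,0,0,0,-0.014,-1],
  [-4.6,0.4,0,0,0,-0.014,-1],
  [-4.6,0.4,0,0,0,-0.014,-1],
  [-4.6,-0.7,0,0,0,0,-1],
  [-4.6,-0.7,0,0,0,0,-1],
  [-4.6,-0.7,0,0,0,0,-1],
  [-4.6,-0.7,0,0,0,0,-1],
  [-4.6,-0.7,0,0,0,0,-1],
  [0,0,0,0,0,0,-1],
  [0,0,0,0,0,0,-1],
])

```text
t: 7.45
eef_pos: [0.5864, -0.3214, 0.2527]
ee_rot: [-0.001, 0.647, 0.762, 0.0]
ft_force: [0.6, 1.1, -0.1]
gripper_width: 0.001
grasp_force: 0.0
```

Run:
```python
from h import *
i,p=grab("wrist"); cv2.imwrite("pics/w5.png",i[:,:,::-1]); np.save("w5.npy",np.r_[p[0],p[1]]); print(p,monitor.sense()["qpos"])
g=cv2.cvtColor(i,7); m=cv2.morphologyEx((g<55).astype(np.uint8),cv2.MORPH_OPEN,np.ones((3,3))); m[215:]=0
for c in cv2.findContours(m,cv2.RETR_CCOMP,2)[0]:
    if cv2.contourArea(c)>800:
        b=cv2.boxPoints(cv2.minAreaRect(c)); print(b.round(1).tolist()); print(np.round([ray("wrist",u,.052,p)[:2] for u in b],4).tolist())
```

```text
(array([ 0.58642474, -0.32138346,  0.25265616]), array([-6.02080628e-04,  6.47119157e-01,  7.62388629e-01,  1.10982308e-04])) [ 0.8346964   0.4022886  -0.50964607  1.37699472  0.19340955  1.41257143
  0.49542188]
```

View pics/w5.png

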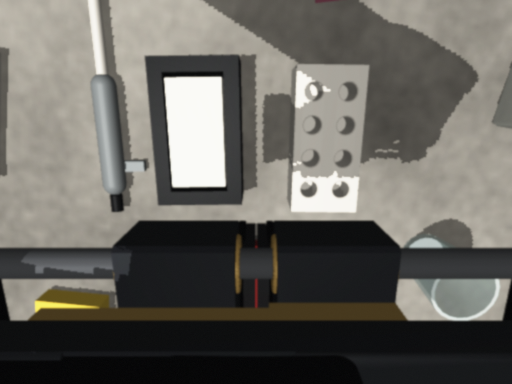

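The whole block is visible, with outer top corners at (147,57), (241,56), (242,203) and (158,205). The bar's corners are at (165,76), (222,75), (225,187) and (173,188).

Run:
```python
from h import *
v=np.load("w5.npy"); p=(v[:3],v[3:])
g=cv2.cvtColor(cv2.imread("pics/w5.png"),6); m=(g>180).astype(np.uint8); m[:,:150]=0;m[:,240:]=0;m[:60]=0;m[200:]=0
c=max(cv2.findContours(m,0,2)[0],key=cv2.contourArea); a=cv2.approxPolyDP(c,6,True)[:,0]; print(a.tolist())
for Q in (a,[(147,57),(241,56),(242,203),(158,205)]):
    q=np.array([ray("wrist",u,.052,p)[:2] for u in Q]); print(q.round(4).tolist(),q.mean(0),np.linalg.norm(q-np.roll(q,-1,0),axis=1))
    for k in range(len(q)): d=q[(k+1)%len(q)]-q[k]; print(np.arctan2(d[1],d[0]))
plan([.5145,-.2490,.14],down(.17),5,-1)
```

```text
[[164, 78], [173, 186], [223, 186], [221, 78]]
[[0.4839, -0.2411], [0.5035, -0.3476], [0.5556, -0.339], [0.5387, -0.232]] [ 0.52043868 -0.28992746] [0.1082927  0.05287582 0.1082834  0.05557294]
-1.3892544844694188
0.1635786260775868
1.727430807298008
-2.9779140154435564
[[0.466, -0.2247], [0.5549, -0.2091], [0.5783, -0.3542], [0.4897, -0.3711]] [ 0.52224062 -0.28977532] [0.09029133 0.14703875 0.09022596 0.14836751]
0.1736229864978336
-1.411157583867113
-2.9532294077880854
1.7310670754545276
[[1.62, -1.2, 2.26, 0.0, -0.0003, -0.0007, -1], [1.62, -1.2, 2.26, 0.0, -0.0003, -0.0007, -1], [1.63, -1.2, 2.26, 0.0, -0.0003, -0.0007, -1], [1.63, -1.2, 2.26, 0.0, -0.0003, -0.0007, -1], [1.63, -1.19, 2.26, 0.0, -0.0003, -0.0007, -1]]
```

Emit:
jog_arm([
  [1.6,-1.2,2.25,0,0,0,-1],
  [1.6,-1.2,2.25,0,0,0,-1],
  [1.6,-1.2,2.25,0,0,0,-1],
  [1.6,-1.2,2.25,0,0,0,-1],
  [1.6,-1.2,2.25,0,0,0,-1],
  [0,0,3.0,0,0,0,-1],
  [0,0,2.5,0,0,0,-1],
  [0,0,0,0,0,0,-1],
  [0,0,0,0,0,0,-1],
])

```text
t: 8.4
eef_pos: [0.5149, -0.2497, 0.0867]
ee_rot: [-0.0, 0.645, 0.764, 0.0]
ft_force: [-0.7, 0.2, 0.3]
gripper_width: 0.006
grasp_force: 0.0
```

Emit:
jog_arm([
  [0,0,0.3,0,0,0,-1],
  [0,0,0.3,0,0,0,-1],
  [0,0,0.3,0,0,0,-1],
])

```text
t: 8.7
eef_pos: [0.5149, -0.2515, 0.0779]
ee_rot: [0.001, 0.645, 0.764, 0.0]
ft_force: [-0.1, 0.3, -0.2]
gripper_width: 0.008
grasp_force: 0.0
```

Emit:
jog_arm([
  [0,0,0.2,0,0,0,-1],
  [0,0,0.2,0,0,0,-1],
  [0,0,0.1,0,0,0,-1],
])

```text
t: 9.0
eef_pos: [0.5142, -0.2513, 0.0719]
ee_rot: [-0.0, 0.645, 0.764, -0.0]
ft_force: [0.7, 0.1, 0.0]
gripper_width: 0.007
grasp_force: 0.0
```

Emit:
jog_arm([
  [0,0,0.25,0,0,0,-1],
  [0,0,0.25,0,0,0,-1],
  [0,0,0.25,0,0,0,-1],
  [0,0,0.25,0,0,0,-1],
  [0,0,0.1,0,0,0,-1],
  [0,0,0,0,0,0,-1],
  [0,0,0,0,0,0,-1],
])

```text
t: 9.7
eef_pos: [0.5148, -0.2517, 0.0655]
ee_rot: [0.001, 0.645, 0.764, -0.001]
ft_force: [-9.7, 4.4, 27.9]
gripper_width: 0.007
grasp_force: 13.8
```

Emit:
jog_arm([
  [0,0,-2,0,0,0,-1],
  [0,0,-5,0,0,0,-1],
  [-2,0,-5,0,0,0,1],
  [-4,2,-4,0,0,0,1],
  [-2.5,2,-2,0,0,0,1],
  [0,0,0,0,0,0,1],
  [0,0,0,0,0,0,1],
])

```text
t: 10.4
eef_pos: [0.5633, -0.3208, 0.2302]
ee_rot: [-0.001, 0.645, 0.764, 0.0]
ft_force: [-0.4, 0.2, 0.0]
gripper_width: 0.372
grasp_force: 0.0
```

Run:
```python
from h import *
i,p=grab("wrist"); cv2.imwrite("pics/w6.png",i[:,:,::-1]); np.save("w6.npy",np.r_[p[0],p[1]]); print(p)
K,W=cam("wrist",p); 
def proj(x): c=np.linalg.inv(W)@np.r_[x,1]; u=K@c[:3]; return (u[:2]/u[2]).round(1)
C=np.array([.521,-.290]);ps=.168; ex=np.array([np.cos(ps),np.sin(ps)]); ey=np.array([-np.sin(ps),np.cos(ps)])
for y,z in((-.0421,.0747),(.0576,.0283)):
    for x in(-.028,.028): print(x,y,proj(np.r_[C+x*ex+y*ey,z]))
g=cv2.cvtColor(i,7); m=(g>150).astype(np.uint8)
for c in cv2.findContours(m,0,2)[0]:
    if cv2.contourArea(c)>700: a=cv2.approxPolyDP(c,5,True)[:,0]; print(cv2.contourArea(c),a.tolist())
```

```text
(array([ 0.56330283, -0.32079216,  0.23022451]), array([-5.31666885e-04,  6.45441698e-01,  7.63809314e-01,  2.52263381e-04]))
-0.028 -0.0421 [183.9 189.3]
0.028 -0.0421 [244.9 189.3]
-0.028 0.0576 [188.3  79.1]
0.028 0.0576 [245.5  79.1]
812.5 [[222, 280], [217, 306], [245, 306], [255, 280]]
1533.0 [[3, 280], [12, 319], [51, 319], [42, 313], [48, 306], [43, 280]]
910.0 [[509, 279], [484, 282], [467, 305], [481, 301], [500, 318]]
6406.5 [[189, 79], [184, 187], [236, 190], [244, 186], [244, 78]]
46705.0 [[123, 0], [144, 164], [163, 167], [159, 178], [156, 168], [138, 169], [147, 184], [138, 219], [181, 219], [185, 246], [208, 219], [226, 223], [227, 246], [285, 246], [286, 223], [298, 219], [321, 246], [327, 246], [331, 220], [431, 219], [455, 235], [482, 228], [511, 246], [511, 0], [373, 0], [465, 55], [486, 81], [426, 166], [405, 170], [390, 163], [401, 69], [326, 67], [313, 218], [307, 207], [309, 171], [290, 164], [278, 167], [278, 192], [264, 200], [262, 216], [172, 214], [164, 55], [276, 54], [277, 91], [288, 103], [313, 97], [315, 75], [214, 0]]
25856.0 [[0, 0], [0, 44], [16, 48], [14, 179], [0, 186], [0, 246], [41, 246], [80, 219], [121, 219], [120, 201], [128, 190], [118, 88], [104, 81], [119, 74], [112, 1]]
```

The white outline's corners, (189,79), (184,187), (244,186) and (244,78), match the tipped model to 1–3 px. The bar is tipped, so next is the grasp.

Run:
```python
from h import *
Rt=down(.168)*R.from_rotvec([0,-.436,0]); a=np.array([.5214,-.2926,.136])
plan(a,Rt,5,1); plan([.5256,-.3176,.0813],Rt,4,1,a,Rt)
```

```text
[[0.67, -0.72, 1.87, -0.0003, -0.0876, 0.0002, 1], [0.83, -0.72, 1.81, -0.0003, -0.0876, 0.0002, 1], [0.99, -0.72, 1.73, -0.0003, -0.0876, 0.0002, 1], [1.14, -0.72, 1.63, -0.0003, -0.0876, 0.0002, 1], [1.27, -0.72, 1.53, -0.0003, -0.0876, 0.0002, 1]]
[[0.0, -0.0, 1.51, 0.0, 0.0, 0.0, 1], [0.0, -0.0, 1.51, 0.0, 0.0, 0.0, 1], [0.0, -0.0, 1.51, 0.0, 0.0, 0.0, 1], [0.0, -0.0, 1.51, 0.0, 0.0, 0.0, 1]]
```

Emit:
jog_arm([
  [0.65,-0.72,1.85,0,-0.0876,0,1],
  [0.85,-0.72,1.8,0,-0.0876,0,1],
  [1.0,-0.72,1.75,0,-0.0876,0,1],
  [1.15,-0.72,1.65,0,-0.0876,0,1],
  [1.25,-0.72,1.55,0,-0.0876,0,1],
  [0,0,0,0,0,0,1],
  [0,0,0,0,0,0,1],
  [0,0,0,0,0,0,1],
])

```text
t: 11.25
eef_pos: [0.5232, -0.2954, 0.1386]
ee_rot: [0.167, 0.631, 0.745, -0.14]
ft_force: [0.5, -0.2, 0.7]
gripper_width: 0.996
grasp_force: 0.0
```

Run:
```python
from h import *
Rt=down(.168)*R.from_rotvec([0,-.436,0]); print(cur()[0],monitor.sense()["gripper_width"])
plan([.5256,-.3176,.0813],Rt,5,1)
```

```text
[ 0.52318714 -0.29542829  0.13859967] 0.9958192705241141
[[0.08, -0.03, 1.23, 0.0003, 0.0005, -0.0005, 1], [0.08, -0.03, 1.23, 0.0003, 0.0005, -0.0005, 1], [0.08, -0.03, 1.23, 0.0003, 0.0005, -0.0005, 1], [0.08, -0.03, 1.23, 0.0003, 0.0005, -0.0005, 1], [0.08, -0.03, 1.23, 0.0003, 0.0005, -0.0005, 1]]
```

Emit:
jog_arm([
  [0.08,-0.03,1.25,0,0,0,1],
  [0.08,-0.03,1.25,0,0,0,1],
  [0.08,-0.03,1.25,0,0,0,1],
  [0.08,-0.03,1.25,0,0,0,1],
  [0.08,-0.03,1.15,0,0,0,1],
  [0,0,0,0,0,0,1],
  [0,0,0,0,0,0,1],
])

```text
t: 11.95
eef_pos: [0.5237, -0.3174, 0.0754]
ee_rot: [0.165, 0.63, 0.746, -0.139]
ft_force: [11.8, -10.1, -23.2]
gripper_width: 1.001
grasp_force: 28.8
```

Emit:
jog_arm([
  [0,0,0,0,0,0,-1],
  [0,0,0,0,0,0,-1],
  [0,0,0,0,0,0,-1],
  [0,0,0,0,0,0,-1],
], newtons=40)

```text
t: 12.35
eef_pos: [0.5238, -0.3174, 0.0753]
ee_rot: [0.165, 0.63, 0.746, -0.139]
ft_force: [11.1, -11.3, -24.6]
gripper_width: 0.992
grasp_force: 39.8
```

The fingers overshot and wedged on the block's 90 mm outer width. I'll open and back out.

Emit:
jog_arm([
  [0,0,0,0,0,0,1],
  [0,0,-0.3,0,0,0,1],
  [0,0,-0.5,0,0,0,1],
  [0,0,-1.0,0,0,0,1],
  [0,0,-1.0,0,0,0,1],
  [0,0,0,0,0,0,0.72],
  [0,0,0,0,0,0,0.72],
], newtons=10)

```text
t: 13.05
eef_pos: [0.523, -0.3046, 0.106]
ee_rot: [0.167, 0.63, 0.746, -0.14]
ft_force: [0.4, -0.0, 0.1]
gripper_width: 0.908
grasp_force: 0.0
```

Run:
```python
from h import *
s=monitor.sense();print(s["ft_force"],s["gripper_width"],cur()[0])
Rt=down(.168)*R.from_rotvec([0,-.436,0])
plan([.5256,-.3176,.0823],Rt,5,.72)
t,_=grab("top"); cv2.imwrite("pics/t7.png",t[:,:,::-1]); s,_=grab("side"); 
K,W=cam("side")
def proj(x): c=np.linalg.inv(W)@np.r_[x,1]; u=K@c[:3]; return (u[:2]/u[2]).round(1)
C=np.array([.521,-.290]);ps=.168; ex=np.array([np.cos(ps),np.sin(ps)]); ey=np.array([-np.sin(ps),np.cos(ps)])
for y,z in((-.0421,.0747),(.0576,.0283)):
    for x in(-.028,.028): print(x,y,proj(np.r_[C+x*ex+y*ey,z]))
cv2.imwrite("pics/s7.png",cv2.resize(s[110:230,200:360,::-1],(800,600),interpolation=2))
```

```text
[ 0.36942775 -0.00204248  0.09102675] 0.9080411093538302 [ 0.52304048 -0.30464358  0.10603164]
[[-0.04, 0.01, 0.54, 0.0003, 0.0007, -0.0001, 0.72], [-0.04, 0.01, 0.54, 0.0003, 0.0007, -0.0001, 0.72], [-0.04, 0.01, 0.54, 0.0003, 0.0007, -0.0001, 0.72], [-0.04, 0.01, 0.54, 0.0003, 0.0007, -0.0001, 0.72], [-0.04, 0.01, 0.54, 0.0003, 0.0007, -0.0001, 0.72]]
-0.028 -0.0421 [276.3 150.4]
0.028 -0.0421 [257.1 149.6]
-0.028 0.0576 [274.5 185.4]
0.028 0.0576 [254.8 184.5]
```

Emit:
jog_arm([
  [-0.04,0,0.55,0,0,0,0.72],
  [-0.04,0,0.55,0,0,0,0.72],
  [-0.04,0,0.5,0,0,0,0.72],
  [-0.04,0,0.4,0,0,0,0.72],
  [0,0,0.2,0,0,0,0.72],
  [0,0,0,0,0,0,0.72],
  [0,0,0,0,0,0,0.72],
])

```text
t: 13.85
eef_pos: [0.5244, -0.3153, 0.0856]
ee_rot: [0.166, 0.63, 0.746, -0.14]
ft_force: [0.2, 0.1, 0.4]
gripper_width: 0.861
grasp_force: 0.0
```

Emit:
jog_arm([
  [0,0,0.2,0,0,0,0.72],
  [0,0,0.15,0,0,0,0.72],
  [0,0,0,0,0,0,0.72],
  [0,0,0,0,0,0,-1],
  [0,0,0,0,0,0,-1],
  [0,0,0,0,0,0,-1],
  [0,0,0,0,0,0,-1],
  [0,0,0,0,0,0,-1],
], newtons=30)

```text
t: 14.65
eef_pos: [0.5245, -0.3168, 0.0825]
ee_rot: [0.166, 0.63, 0.746, -0.14]
ft_force: [-0.7, -0.4, -0.3]
gripper_width: 0.639
grasp_force: 30.0
```

Emit:
jog_arm([
  [0,0,0,0,0,0,-1],
  [0,0,0,0,0,0,-1],
  [-0.4,0,-0.9,0,0,0,-1],
  [-0.65,0,-1.35,0,0,0,-1],
  [-0.85,0,-1.8,0,0,0,-1],
  [-0.85,0,-1.8,0,0,0,-1],
  [-0.85,0,-1.8,0,0,0,-1],
  [-0.85,0,-1.8,0,0,0,-1],
  [-0.85,0,-1.8,0,0,0,-1],
  [0,0,0,0,0,0,-1],
  [0,0,0,0,0,0,-1],
], newtons=45)

```text
t: 15.75
eef_pos: [0.5247, -0.317, 0.2075]
ee_rot: [0.167, 0.63, 0.745, -0.14]
ft_force: [-1.1, 1.0, -1.8]
gripper_width: 0.643
grasp_force: 45.0
```

Run:
```python
from h import *
i,p=grab("wrist"); cv2.imwrite("pics/w8.png",i[:,:,::-1]); np.save("w8.npy",np.r_[p[0],p[1]])
n=np.array([.5431,.0522]); yw=-.1; ey=np.array([-np.sin(yw),np.cos(yw)])
# grip 45mm to -y of bar centre ; tool vertical ; TCP z = floor+.010+.022 (+clearance)
t=n-.045*ey; print(t)
plan([*t,.14],down(yw),10,-1)
```

```text
[0.5386075  0.00742481]
[[3.16, 0.69, -0.74, 0.0058, 0.0435, 0.0264, -1], [3.2, 0.6, -0.61, 0.0058, 0.0435, 0.0264, -1], [3.24, 0.51, -0.47, 0.0058, 0.0435, 0.0264, -1], [3.27, 0.42, -0.33, 0.0058, 0.0435, 0.0264, -1], [3.29, 0.33, -0.19, 0.0058, 0.0435, 0.0264, -1], [3.3, 0.25, -0.05, 0.0058, 0.0435, 0.0264, -1], [3.31, 0.16, 0.09, 0.0058, 0.0435, 0.0264, -1], [3.3, 0.07, 0.23, 0.0058, 0.0435, 0.0264, -1], [3.29, -0.01, 0.38, 0.0058, 0.0435, 0.0264, -1], [3.27, -0.1, 0.52, 0.0058, 0.0435, 0.0264, -1]]
```

View pics/w8.png

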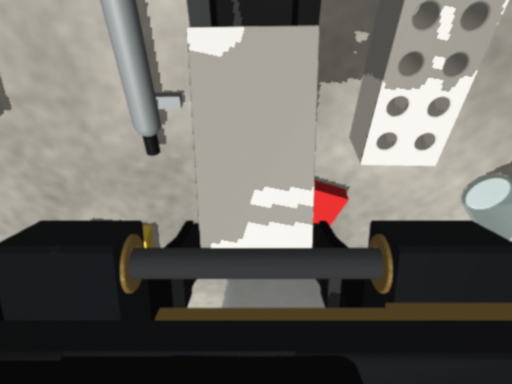

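The held bar's far-end corners are at (188,29) and (319,26), and its sides run straight to (200,248) and (315,248). I'll check its pose in the tool frame numerically.

Run:
```python
from h import *
c=vision.camera_info("wrist"); K=np.array(c["intrinsics"]); H=np.array(c["hand_eye"]); Hi=np.linalg.inv(H)
def pr(x): u=K@(Hi@np.r_[x,1])[:3]; return (u[:2]/u[2]).round(1)
for x in((.1,-.028,.012),(.1,.028,.012),(0,-.028,.012),(0,.028,.012)): print(x,pr(x))
# back out far corners from width 56mm
u1,u2=np.array([188,29,1.]),np.array([319,26,1.]); Ki=np.linalg.inv(K); d=.056/np.linalg.norm(Ki@(u2-u1))
for u in(u1,u2): print((H@np.r_[Ki@u*d,1])[:3].round(4))
u1,u2=np.array([199,220,1.]),np.array([315.5,220,1.]); d=.056/np.linalg.norm(Ki@(u2-u1))
for u in(u1,u2): print((H@np.r_[Ki@u*d,1])[:3].round(4))
```

```text
(0.1, -0.028, 0.012) [185.2  29. ]
(0.1, 0.028, 0.012) [319.7  29. ]
(0, -0.028, 0.012) [196.2 250.7]
(0, 0.028, 0.012) [309.8 250.6]
[ 0.1008 -0.0276  0.016 ]
[0.1021 0.0284 0.0162]
[ 0.016  -0.0259  0.012 ]
[0.016  0.0301 0.012 ]
```

Emit:
jog_arm([
  [3.15,0.7,-0.75,0.0058,0.0435,0.0264,-1],
  [3.2,0.6,-0.6,0.0058,0.0435,0.0264,-1],
  [3.25,0.5,-0.47,0.0058,0.0435,0.0264,-1],
  [3.25,0.4,-0.33,0.0058,0.0435,0.0264,-1],
  [3.3,0.33,-0.2,0.0058,0.0435,0.0264,-1],
  [3.3,0.25,-0.05,0.0058,0.0435,0.0264,-1],
  [3.3,0.15,0.1,0.0058,0.0435,0.0264,-1],
  [3.3,0.07,0.25,0.0058,0.0435,0.0264,-1],
  [3.3,0,0.4,0.0058,0.0435,0.0264,-1],
  [3.25,-0.1,0.5,0.0058,0.0435,0.0264,-1],
  [0,0,0,0,0,0,-1],
  [0,0,0,0,0,0,-1],
])

```text
t: 17.0
eef_pos: [0.5381, 0.0068, 0.1388]
ee_rot: [-0.0, 0.741, 0.671, -0.001]
ft_force: [-0.3, 0.1, -2.1]
gripper_width: 0.637
grasp_force: 45.0
```

Run:
```python
from h import *
p0,R0=cur(); print(p0,R0.as_matrix().round(3).tolist())
i,p=grab("wrist"); cv2.imwrite("pics/w9.png",i[:,:,::-1])
hsv=cv2.cvtColor(i,cv2.COLOR_RGB2HSV)
c=vision.camera_info("wrist"); K=np.array(c["intrinsics"]); H=np.array(c["hand_eye"]); Hi=np.linalg.inv(H)
def pr(x): u=K@(Hi@np.r_[x,1])[:3]; return (u[:2]/u[2]).round(1)
# print expected nest corners in the image, and gray profiles across rows
n=np.array([.5431,.0522]); ex=np.array([np.cos(-.1),np.sin(-.1)]); ey=np.array([np.sin(.1),np.cos(.1)])
for x,y in((-.033,.06),(.033,.06),(-.039,.066),(.039,.066),(-.033,-.03),(.033,-.03)): print(x,y,pr(R0.inv().apply(np.r_[n+x*ex+y*ey,.03]-p0)))
g=cv2.cvtColor(i,7)
for r in(60,100,150): print(r,g[r,130:400:3].tolist())
plan([.5386,.0074,.08],down(-.1),4,-1)
```

```text
[0.53813581 0.00684716 0.13883805] [[0.099, 0.995, -0.002], [0.995, -0.099, -0.001], [-0.001, -0.002, -1.0]]
-0.033 0.06 [207.7  52.3]
0.033 0.06 [302.4  52.4]
-0.039 0.066 [198.7  42.9]
0.039 0.066 [311.4  43.1]
-0.033 -0.03 [211.8 178.6]
0.033 -0.03 [298.  178.7]
60 [206, 201, 198, 197, 195, 193, 194, 196, 195, 191, 188, 186, 187, 182, 118, 117, 116, 107, 105, 110, 191, 199, 199, 199, 199, 199, 199, 199, 199, 199, 199, 200, 199, 199, 199, 200, 200, 201, 201, 201, 200, 200, 201, 201, 201, 200, 200, 201, 200, 200, 201, 201, 200, 201, 202, 202, 202, 202, 202, 202, 202, 202, 199, 111, 101, 99, 99, 98, 98, 98, 97, 98, 99, 101, 102, 104, 105, 105, 103, 104, 104, 104, 104, 105, 107, 109, 108, 106, 104, 102]
100 [111, 111, 112, 114, 114, 113, 112, 111, 110, 111, 112, 110, 108, 108, 108, 109, 110, 112, 113, 113, 115, 196, 198, 198, 198, 198, 198, 199, 198, 198, 198, 198, 199, 200, 200, 199, 200, 199, 200, 199, 199, 199, 199, 199, 199, 199, 199, 199, 200, 200, 201, 201, 201, 201, 201, 201, 200, 200, 201, 200, 201, 201, 167, 103, 103, 104, 102, 100, 99, 100, 100, 100, 100, 100, 99, 99, 99, 99, 98, 98, 100, 101, 103, 102, 103, 102, 105, 106, 106, 106]
150 [108, 108, 112, 113, 114, 113, 112, 111, 112, 112, 112, 111, 111, 112, 111, 110, 107, 107, 108, 113, 117, 124, 196, 197, 197, 197, 197, 197, 196, 196, 197, 197, 197, 198, 198, 198, 198, 197, 198, 199, 198, 198, 198, 198, 198, 197, 198, 199, 198, 198, 198, 198, 198, 198, 198, 198, 199, 199, 200, 199, 200, 199, 115, 103, 102, 105, 108, 107, 105, 102, 100, 102, 103, 104, 105, 103, 103, 102, 102, 104, 102, 102, 103, 103, 102, 101, 102, 104, 122, 189]
[[0.04, 0.0, 1.48, -0.0002, 0.0004, -0.0, -1], [0.04, 0.0, 1.48, -0.0002, 0.0004, -0.0, -1], [0.04, 0.0, 1.48, -0.0002, 0.0004, -0.0, -1], [0.04, 0.0, 1.48, -0.0002, 0.0004, -0.0, -1]]
```

Run:
```python
from h import *
p=(np.array([0.53426989,0.13777795,0.2533843]),np.array([0,.671677,.740844,0]))
n=np.array([.5431,.0522]); ex=np.array([np.cos(-.1),np.sin(-.1)]); ey=np.array([np.sin(.1),np.cos(.1)])
for u in((238.7,185),(230,231),(295,196),(286,227),(233,178),(302,190)):
    d=ray("wrist",u,.028,p)[:2]-n; print(u,d@ex,d@ey)
t=cv2.imread("pics/top0.png"); g=cv2.cvtColor(t,6)
print("panel row", g[194,190:212].tolist()); print("tray col", g[175:215,180].tolist())
for u in((203,194),(200,194),(180,194)): d=ray("top",u,.066,None)[:2]-n; print(d@ex,d@ey)
```

```text
(238.7, 185) -0.03162601351666952 0.06409183532158085
(230, 231) -0.03141810774542786 0.007404830827241783
(295, 196) 0.03390663542455123 0.06405623383162899
(286, 227) 0.032089001796017695 0.025247646583680793
(233, 178) -0.03942284494091746 0.07080166569837863
(302, 190) 0.04011911412613138 0.07252695418267596
panel row [129, 129, 128, 128, 130, 129, 125, 119, 158, 193, 193, 153, 99, 95, 110, 115, 113, 114, 114, 118, 117, 118]
tray col [110, 113, 110, 109, 109, 110, 104, 104, 119, 121, 125, 125, 127, 127, 128, 127, 128, 131, 125, 129, 127, 130, 128, 127, 129, 128, 127, 129, 129, 123, 110, 110, 119, 122, 125, 125, 126, 122, 123, 120]
-0.002085319069137656 -0.07895377981849078
-0.0029418242740292585 -0.06904117222838298
-0.008644988838424468 -0.003036631887240498
```

Emit:
jog_arm([
  [0.2,0.1,1.5,0,0,0,-1],
  [0,0,1.5,0,0,0,-1],
  [0,0,1.5,0,0,0,-1],
  [0,0,1.4,0,0,0,-1],
  [0,0,0.8,0,0,0,-1],
  [0,0,0.4,0,0,0,-1],
  [0,0,0,0,0,0,-1],
  [0,0,0,0,0,0,-1],
  [0,0,0,0,0,0,-1],
])

```text
t: 17.95
eef_pos: [0.5409, 0.0087, 0.0699]
ee_rot: [0.001, 0.742, 0.671, 0.001]
ft_force: [0.1, 0.0, -2.1]
gripper_width: 0.637
grasp_force: 45.0
```

Emit:
jog_arm([
  [0,-0.2,0.4,0,0,0,-1],
  [0,0,0.4,0,0,0,-1],
  [0,0,0.2,0,0,0,-1],
  [0,0,0,0,0,0,-1],
  [0,0,0,0,0,0,-1],
])

```text
t: 18.45
eef_pos: [0.5383, 0.0088, 0.0591]
ee_rot: [0.0, 0.742, 0.671, 0.0]
ft_force: [0.3, -0.2, -1.4]
gripper_width: 0.64
grasp_force: 45.0
```

Emit:
jog_arm([
  [0,0,0.15,0,0,0,-1],
  [0,0,0,0,0,0,-1],
  [0,0,0,0,0,0,0.7],
  [0,0,0,0,0,0,0.7],
  [0,0,0,0,0,0,0.7],
  [0,0,-1,0,0,0,0.7],
  [0,0,-3,0,0,0,0.7],
  [0,0,-4,0,0,0,0.7],
  [-2,0,-4,0,0,0,0.7],
  [-4,0,-4,0,0,0,0],
  [0,0,0,0,0,0,-1],
  [0,0,0,0,0,0,-1],
])

```text
t: 19.65
eef_pos: [0.5332, -0.0471, 0.2143]
ee_rot: [0.001, 0.742, 0.67, 0.001]
ft_force: [0.2, -0.2, -0.2]
gripper_width: 0.659
grasp_force: 0.0
```

Run:
```python
from h import *
i,p=grab("wrist"); cv2.imwrite("pics/w10.png",i[:,:,::-1]); print(p)
K,W=cam("wrist",p)
def pr(x): c=np.linalg.inv(W)@np.r_[x,1]; u=K@c[:3]; return (u[:2]/u[2]).round(1)
n=np.array([.5431,.0522]); ex=np.array([np.cos(-.1),np.sin(-.1)]); ey=np.array([np.sin(.1),np.cos(.1)])
for x,y in((-.028,.055),(.028,.055),(.028,-.055),(-.028,-.055)): print("exp",x,y,pr(np.r_[n+x*ex+y*ey,.045]))
g=cv2.cvtColor(i,7)
for th in(165,185):
  for c in cv2.findContours((g>th).astype(np.uint8),0,2)[0]:
    if 2000<cv2.contourArea(c)<40000:
        a=cv2.approxPolyDP(c,5,True)[:,0]; print(th,a.tolist())
        for u in a:
            d=ray("wrist",u,.045,p)[:2]-n; print(u,(d@ex).round(4),(d@ey).round(4))
```

```text
(array([ 0.53317925, -0.04707058,  0.2143415 ]), array([0.00144177, 0.74245568, 0.66989313, 0.00082598]))
exp -0.028 0.055 [219.6   0.8]
exp 0.028 0.055 [286.5   0.8]
exp 0.028 -0.055 [283.9 133.7]
exp -0.028 -0.055 [223.2 133.9]
165 [[186, 304], [234, 307], [295, 291], [302, 307], [326, 306], [315, 279], [195, 279]]
[186 304] -0.0721 -0.2326
[234 307] -0.0215 -0.2365
[295 291] 0.0427 -0.2177
[302 307] 0.0507 -0.2368
[326 306] 0.0761 -0.2357
[315 279] 0.0631 -0.2039
[195 279] -0.0612 -0.2033
185 [[186, 305], [245, 305], [296, 291], [301, 306], [325, 306], [316, 280], [225, 279], [195, 280]]
[186 305] -0.0722 -0.2338
[245 305] -0.0098 -0.2341
[296 291] 0.0438 -0.2177
[301 306] 0.0496 -0.2356
[325 306] 0.0751 -0.2357
[316 280] 0.0642 -0.205
[225 279] -0.0302 -0.2034
[195 280] -0.0613 -0.2045
185 [[456, 0], [445, 2], [443, 36], [460, 60], [477, 64], [452, 70], [451, 90], [427, 103], [427, 135], [397, 166], [423, 157], [427, 166], [327, 204], [349, 245], [368, 246], [376, 219], [442, 218], [450, 210], [448, 195], [481, 183], [481, 176], [468, 182], [454, 166], [440, 166], [457, 147], [45
[... 522 characters left out ...]
 -0.166
[368 246] 0.115 -0.1671
[376 219] 0.1205 -0.1384
[442 218] 0.1856 -0.1376
[450 210] 0.1923 -0.1293
[448 195] 0.1881 -0.1141
[481 183] 0.2182 -0.1022
[481 176] 0.217 -0.0954
[468 182] 0.2055 -0.1012
[454 166] 0.1897 -0.0856
[440 166] 0.1764 -0.0856
[457 147] 0.1898 -0.0677
[455 124] 0.1848 -0.0466
[447 119] 0.1768 -0.0421
[480 114] 0.2062 -0.0377
[479 122] 0.2065 -0.0449
[489 123] 0.2159 -0.0458
[491 104] 0.2147 -0.029
[468  91] 0.1921 -0.0177
[476  85] 0.1984 -0.0126
[478  67] 0.1976 0.0025
[481  80] 0.2021 -0.0083
[496  85] 0.2163 -0.0126
[504  75] 0.2218 -0.0042
[496  78] 0.2152 -0.0067
[493  71] 0.2114 -0.0008
[507  54] 0.2212 0.0131
[483  54] 0.2002 0.0132
[460  39] 0.1782 0.0253
```

Run:
```python
from h import *
v=monitor.sense(); p=(np.array(v["eef_pos"]),np.array(v["ee_rot"])); g=cv2.cvtColor(cv2.imread("pics/w10.png"),6).astype(int)
n=np.array([.5431,.0522]); ex=np.array([np.cos(-.1),np.sin(-.1)]); ey=np.array([np.sin(.1),np.cos(.1)])
def edges(line,mk,z):
    d=np.abs(line[2:]-line[:-2]); 
    for k in range(1,len(d)-1):
        if d[k]>25 and d[k]>=d[k-1] and d[k]>d[k+1]:
            q=ray("wrist",mk(k+1),z,p)[:2]-n; print(k+1,line[k],line[k+2],(q@ex).round(4),(q@ey).round(4))
for r in(20,60,110): print("row",r); edges(g[r,190:330],lambda k:(190+k,r),.045)
for c in(235,253,270): print("col",c); edges(g[:200,c],lambda k:(c,k),.045)
```

```text
row 20
26 202 143 -0.0329 0.0414
29 126 196 -0.0304 0.0414
96 202 137 0.0262 0.0414
row 60
32 135 197 -0.0287 0.0098
95 200 151 0.0261 0.0098
row 110
34 141 199 -0.028 -0.0324
95 198 135 0.027 -0.0324
col 235
19 243 203 -0.0169 0.0422
130 196 129 -0.0183 -0.0502
144 133 187 -0.0185 -0.0629
col 253
17 244 202 -0.0017 0.0437
130 191 131 -0.0019 -0.0502
144 131 184 -0.0019 -0.0629
col 270
15 247 213 0.0127 0.0452
129 200 148 0.0137 -0.0493
144 133 188 0.0138 -0.0629
```

The bar is centred in the nest within about 2 mm. I'll descend behind the panel with the fingers shut.

Emit:
jog_arm([
  [-1.7,0,2,0,0,0,-1],
  [0,0,4,0,0,0,-1],
  [0,0,4,0,0,0,-1],
  [0,0,3,0,0,0,-1],
  [0,0,1.5,0,0,0,-1],
  [0,0,0.4,0,0,0,-1],
  [0,0,0,0,0,0,-1],
  [0,0,0,0,0,0,-1],
  [0,0,0,0,0,0,-1],
])

```text
t: 20.6
eef_pos: [0.5323, -0.0632, 0.0656]
ee_rot: [0.002, 0.742, 0.671, 0.001]
ft_force: [0.3, -0.7, -0.2]
gripper_width: 0.005
grasp_force: 0.0
```

Emit:
jog_arm([
  [1.5,0,0,0,0,0,-1],
  [1.0,0,0,0,0,0,-1],
  [0.5,0,0,0,0,0,-1],
  [0.5,0,0,0,0,0,-1],
  [0.7,0,0,0,0,0,-1],
  [1.0,0,0,0,0,0,-1],
  [1.2,0,0,0,0,0,-1],
  [1.2,0,0,0,0,0,-1],
  [1.2,0,0,0,0,0,-1],
  [1.2,0,0,0,0,0,-1],
  [1.2,0,0,0,0,0,-1],
  [1.2,0,0,0,0,0,-1],
])

```text
t: 21.8
eef_pos: [0.5435, 0.0613, 0.0639]
ee_rot: [0.0, 0.742, 0.671, 0.0]
ft_force: [1.8, -1.6, 1.9]
gripper_width: 0.006
grasp_force: 0.9
```

Emit:
jog_arm([
  [1.2,0,0,0,0,0,-1],
  [1.2,0,0,0,0,0,-1],
  [1.0,0,0,0,0,0,-1],
  [0.6,0,0,0,0,0,-1],
  [0.4,0,0,0,0,0,-1],
  [0.3,0,0,0,0,0,-1],
  [0,0,0,0,0,0,-1],
  [0,0,0,0,0,0,-1],
])

```text
t: 22.6
eef_pos: [0.548, 0.1072, 0.0638]
ee_rot: [0.0, 0.742, 0.671, 0.0]
ft_force: [-0.1, -0.5, 0.1]
gripper_width: 0.005
grasp_force: 0.0
```

Emit:
jog_arm([
  [0.2,0,0,0,0,0,-1],
  [0.2,0,0,0,0,0,-1],
  [0.2,0,0,0,0,0,-1],
  [0,0,0,0,0,0,-1],
  [0,0,0,0,0,0,-1],
])

```text
t: 23.1
eef_pos: [0.5486, 0.1119, 0.0638]
ee_rot: [0.001, 0.742, 0.671, -0.001]
ft_force: [-0.8, -5.6, 1.3]
gripper_width: 0.009
grasp_force: 2.3
```

Emit:
jog_arm([
  [0.2,0,0,0,0,0,-1],
  [0.1,0,0,0,0,0,-1],
  [0,0,0,0,0,0,-1],
  [0,0,0,0,0,0,-1],
])

```text
t: 23.5
eef_pos: [0.5486, 0.112, 0.0638]
ee_rot: [0.002, 0.742, 0.67, -0.003]
ft_force: [-3.7, -11.1, 4.0]
gripper_width: 0.007
grasp_force: 5.1
```

It's at the stop. I'll retreat and check the mark and the panel.

Emit:
jog_arm([
  [-1,0,0,0,0,0,-1],
  [-3,0,0,0,0,0,-1],
  [-2,0,-4,0,0,0,-1],
  [0,0,-5,0,0,0,-1],
  [4,0,-5,0,0,0,-1],
  [4,0,-4,0,0,0,-1],
  [0,0,0,0,0,0,-1],
  [0,0,0,0,0,0,-1],
])

```text
t: 24.3
eef_pos: [0.5501, 0.1249, 0.2295]
ee_rot: [0.001, 0.74, 0.672, 0.002]
ft_force: [-0.8, -1.0, -1.1]
gripper_width: 0.007
grasp_force: 0.0
```

Run:
```python
from h import *
i,p=grab("wrist"); cv2.imwrite("pics/w11.png",i[:,:,::-1]); print(p[0])
g=cv2.cvtColor(i,7); A=np.array([.5615,.2353]); ex=np.array([np.cos(-.1),np.sin(-.1)]); ey=np.array([np.sin(.1),np.cos(.1)])
n,l,st,ce=cv2.connectedComponentsWithStats((g<60).astype(np.uint8))
for k in range(1,n):
    if st[k,4]>25 and ce[k][1]<225: d=ray("wrist",ce[k],.104,p)[:2]-A; print(st[k].tolist(),(d@ex).round(4),(d@ey).round(4))
K,W=cam("wrist",p)
def pr(x): c=np.linalg.inv(W)@np.r_[x,1]; u=K@c[:3]; return (u[:2]/u[2]).astype(int)
# brightness around the rim top at r=66, angle about reader x (deg)
print([(a,int(g[v,u])) for a in range(-24,25,2) for u,v in [pr(np.r_[A+.066*(np.cos(np.radians(a))*ex+np.sin(np.radians(a))*ey),.104])] if 0<=u<512 and 0<=v<384])
print("panel y profile",[(y,int(g[v,u])) for y in range(-130,-80,3) for u,v in [pr(np.r_[A+y/1000*ey+.03*ex,.066])] if 0<=u<512 and 0<=v<384])
```

```text
[0.55007643 0.12489114 0.22946527]
[335, 35, 49, 35, 1014] 0.0825 -0.0018
[283, 67, 25, 25, 472] 0.0309 -0.0213
[215, 85, 11, 6, 31] -0.026 -0.0279
[244, 91, 23, 24, 451] 0.0005 -0.0385
[(-24, 166), (-22, 166), (-20, 166), (-18, 165), (-16, 165), (-14, 165), (-12, 164), (-10, 165), (-8, 163), (-6, 163), (-4, 144), (-2, 25), (0, 24), (2, 115), (4, 162), (6, 206), (8, 244), (10, 244), (12, 244), (14, 244), (16, 244), (18, 244), (20, 244), (22, 244), (24, 244)]
panel y profile [(-130, 137), (-127, 134), (-124, 135), (-121, 140), (-118, 146), (-115, 142), (-112, 185), (-109, 236), (-106, 235), (-103, 161), (-100, 117), (-97, 137), (-94, 139), (-91, 136), (-88, 137), (-85, 137), (-82, 135)]
```

```bash
python3 -c "
from workcell import job; print(job.hand_in())"
```

```text
the job is handed in; nothing more can be done
None
```

I've handed the job in, but no verdict came back: the wheel measured about 1° from the pointer, the bar about 2 mm from the nest's centre before the push, and the tray was pushed to its stop in about 24 s; along the way my fingers briefly wedged on the fixed storage block, and I didn't re-check the jar, rack or pipette or look at the bar inside the closed tray.

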